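# Power up the bench from the guarded switch box

## Task

Without grasping anything, push the bar handle of the green lid so that the lid flips up and over, past its balance point, and stays open by itself; leave it alone there and then press the green button inside that box fully down with the fingertips and let it spring back. Be gentle, so that the box is not lifted, tipped or shoved from its place, and leave the red-lidded box and everything else on the bench as they are.

Things in the scene. Friction and masses are not known exactly. Their poses are not given: they have to be found in the camera images.
- green_box: grey loose switch box with a green lid, about 2 kg, outside 110 (x) x 100 (y) x 55 mm high, open on top under the lid, walls 5 mm; origin at the centre of its underside, z up, x from its front (handle side) to its hinge side, roughly away from the robot. Inside is a black floor 25 mm above the underside with a green push button on it. It is held to the table only by friction and its weight.
- green_lid (a joint): hinge of the green lid, rad: 0 shut, grows as the lid's front edge swings up and back, stop at 1.95. The lid is a flat plate 114 x 104 x 5 mm, 0.1 to 0.2 kg, reaching 114 mm from the hinge to the front; nothing latches it, and the hinge turns freely. It falls shut when left below about 1.4 rad, and falls back on to its stop when past it.
- green_lid_bar (a point): centre of the green lid's bar handle: a black sleeve 16 mm thick, 64 mm long, parallel to the hinge, spinning freely between two steel legs at the lid's front edge; shut, it is 112 mm in front of the hinge line and 45 mm above it (101 mm above the table). Pushed straight back with 2 to 4 N it turns about the hinge, rising to 177 mm above the table.
- green_lid_hinge (a point): middle of the green lid's hinge line, 56 mm above the table on the box's far (+x) edge; y along the hinge
- green_button (a joint): travel of the green button in m: 0 up, grows as it is pressed down, 0.006 fully down at about 5 N; springs back up
- green_button_top (a point): centre of the top face of the green button (30 mm diameter, 47 mm above the table, so inside the box and below its 55 mm rim, 5 mm in front of the box's centre)
- red_box: grey loose switch box with a red lid, about 2 kg, outside 110 (x) x 100 (y) x 55 mm high, open on top under the lid, walls 5 mm; origin at the centre of its underside, z up, x from its front (handle side) to its hinge side, roughly away from the robot. Inside is a black floor 25 mm above the underside with a red push button on it. It is held to the table only by friction and its weight.
- red_lid (a joint): hinge of the red lid, rad: 0 shut, grows as the lid's front edge swings up and back, stop at 1.95. The lid is a flat plate 114 x 104 x 5 mm, 0.1 to 0.2 kg, reaching 114 mm from the hinge to the front; nothing latches it, and the hinge turns freely. It falls shut when left below about 1.4 rad, and falls back on to its stop when past it.
- jar: amber screw-top jar, 34 mm diameter, 55 mm high, loose, standing between the boxes; origin at the centre of its underside
- spool: aluminium wire spool, 56 mm diameter, 40 mm high, loose, behind the boxes; origin at the centre of its underside
- screwdriver: screwdriver lying loose across the front left of the mat, about 200 mm long, 26 mm high; x along it to the tip
- cup: white plastic cup, 70 mm diameter, 90 mm high, loose, nearest the robot in the middle; origin at the centre of its underside
- tray: clear three-compartment parts tray, 140 x 100 x 30 mm, loose, at the far left; origin at the centre of its underside
- meter: yellow handheld multimeter lying flat, 150 x 75 x 40 mm, loose, at the far right; origin at the centre of its underside

How it is judged:
On the way, in this order (a step that is already met when the one before it is completed fails the run):
1. the green lid rests open by itself, past its balance point (over 1.75 rad), the robot not touching it or its box (value of joint green_lid above 1.75 rad and contact force between each of the arm, the fingers and green_box below 0.1 N), for 0.3 s.
2. the green button is pressed fully down (over 4.5 mm of its 6 mm) with the fingers, the lid still open (value of joint green_button above 0.0045 m and contact force between the fingers and green_box above 1 N and value of joint green_lid above 1.75 rad), for 0.05 s.
At the end, for the whole second after the job is handed in: The green lid rests open past 1.75 rad (stop at 1.95) and still, the green button is back up (within 1.5 mm), the red lid is shut (under 0.05 rad), the green box stands level on the table, both boxes are within 30 mm of where they started and the other six things within 25 mm (value of joint green_lid above 1.75 rad and velocity of joint green_lid below 0.1 rad/s and value of joint green_button below 0.0015 m and value of joint red_lid below 0.05 rad and height (world z) of green_box below 0.006 m and angle between green_box's own z axis and vertical below 0.05 rad and linear speed of green_box below 0.02 m/s and distance of each of green_box, red_box from where it was at the start of the episode below 0.03 m and distance of each of jar, spool, screwdriver, cup, tray, meter from where it was at the start of the episode below 0.025 m); the robot touches nothing.
It fails at once if the green box or the red box is shoved more than 30 mm from its place (distance of any of green_box, red_box from where it was at the start of the episode above 0.03 m).
It fails at once if a box is lifted (12 mm) or tipped (0.15 rad) (height (world z) of any of green_box, red_box above 0.012 m or angle between any of green_box, red_box's own z axis and vertical above 0.15 rad).
It fails at once if the green lid is pinched or forced: more than 25 N between the fingers and the green box or its lid while the button is up (contact force between the fingers and green_box above 25 N and value of joint green_button below 0.001 m).
It fails at once if the red lid is opened (more than 0.15 rad) (value of joint red_lid above 0.15 rad).
It fails at once if one of the things standing about is moved more than 25 mm (distance of any of jar, spool, screwdriver, cup, tray, meter from where it was at the start of the episode above 0.025 m).
It also fails if it takes over 45 s, if anything falls off the work surface, if the arm or the gripper's body presses on something with over 40 N, if the wrist force passes 120 N, or if a joint passes its speed limit or range.

## Robot

A 6-joint arm with a two-finger parallel gripper is mounted at the origin on the work surface. World frame = base frame: x ahead of the robot, y to its left, z up, the work surface at z = 0. Lengths are in m, angles in rad, forces in N, time in s.
With the tool pointing down it reaches from about 0.275 to 1 m from the base axis. Payload 8.4 kg.
Tool frame: the origin (TCP) lies at the very end of the fingers, on their centre line; the grasp point (between the pads) lies 19 mm behind it (ctrl.hold_point_z is the distance from the TCP to the grasp point, in m); z points along the fingers, y is the line along which they close (so a half turn about z gives the same grasp; the last joint's range is limited). The gripper opens to 85 mm and grips with 20 to 120 N. Pads are 22 mm wide; open, the fingers measure 114 mm over their backs; the gripper's body (76 mm by 85 mm) begins 54 mm behind the grasp point. The pads swing forward as they close: fully open they stand 13 mm farther back than shut.
Start: joints at [-1.107, 0.353, 1.633, -0, 1.155, -0.002], TCP at [0.281, -0.558, 0.231] pointing down, gripper open.
Joint ranges: [-2.63, 2.63], [-0.92, 2.1], [0.06, 2.66], [-1.3, 4.44], [0, 2.69], [-3.02, 3.02]. Speed limits (rad/s): [2.22, 2.22, 2.79, 3.14, 3.14, 3.14].

## Interface

Orientations are given as a unit quaternion [x, y, z, w].
In Python, from station import ctrl, snapshot, sign_off gives the robot as it stands (ctrl), with the cameras as plain functions and the job as plain functions.
- The arm moves only by the tool run_rows, called after "Request:" as a command line: name --argument value ..., lists and objects as JSON in quotes. Schema: {"type":"object","properties":{"offsets":{"type":"array","items":{"type":"object","properties":{"trans":{"type":"array","items":{"type":"number"},"minItems":3,"maxItems":3},"r":{"type":"array","items":{"type":"number"},"minItems":3,"maxItems":3},"finger_gap":{"type":"number"}},"additionalProperties":false,"required":["finger_gap"]},"minItems":1,"maxItems":8},"clamp_n":{"type":"number"},"only":{"type":"string"},"quiet":{"type":"boolean"},"lines":{"type":"string"}},"required":["offsets"],"additionalProperties":false}. offsets is a list of rows, 1 to 8 of them, each an object with the fields trans (a list: dx, dy, dz in m), r (a list: a rotation vector rx, ry, rz in rad), finger_gap (the finger opening in m); a field left out counts as zero (the opening has to be given); each row is the pose to reach, as a shift and turn from the pose commanded when the call began, along the tool's axes at that moment; what a row does not reach only later rows make up. A row lasts 1/10 s, in which the tool goes at most 0.05 m and 0.15 rad, less where a joint would pass 70% of its speed; a pose out of reach is approached as far as the arm can. The fingers move at their own pace and stop on an object; clamp_n is the grip in N (left out, the last holds). Time passes only in rows, so rows that do not move let the fingers close. The tool returns the time, the measured TCP pose, the force, the opening and the grip force at its end. only (a regular expression) keeps the lines of the reply that match it, lines (a string "A,B") keeps lines A to B, and quiet returns only ok. Input that does not fit is refused with a message, and nothing moves.
- ctrl.read_state(): the state, without advancing time (a new reading comes with each control period).
- snapshot(name): name is "side" or "top" or "wrist"; returns a dict with "img" (384x512x3 uint8, red, green, blue), "intrinsics" (3x3 intrinsics, pixels), "rvec" (rotation vector, rad) and "tvec" (3), from world to camera coordinates, as OpenCV has them; the wrist camera has in their place "tool_from_camera" (4x4, takes a point from camera to tool coordinates, whose origin is the TCP and whose axes are the flange's). Camera axes: x right, y down, z forward; pixel columns grow to the right and rows downward; lengths in m; the calibration is good to about 2 mm. The wrist camera is an equidistant fisheye: a pixel r from the principal point sees the ray r / f radians off the axis. A picture is of the moment at which its call begins: read the wrist's pose just before it. There is no depth.
- sign_off(): hands the job in; it is judged then, once.
The state is a dict: "time": time; "joints": joint angles; "dq": joint speeds; "effort": joint torques, N m; "position": TCP position; "ee_rot": TCP orientation; "contact_force": force on the tool from outside, world axes, zero at the start; "torque": the same for the moment, N m; "width": finger opening in m; "finger_force": force on a finger pad.
Only numpy, scipy, OpenCV 4.12 (cv2) and the standard library are available. Lean on these libraries where they do the work, as an engineer would, in place of code of your own. Each camera call takes 0.05 s, during which the arm holds its last target. There are 200 camera calls.

## Working session

There is one attempt and no reset: what is moved stays moved. The work goes in short steps, Python scripts to look and compute and a tool call to move; the robot and the scene stay as the last step left them, time stands still between calls to the robot, and variables do not carry over. Pictures are saved under pics/ and viewed, at most 10 in all, crops included, and the job is handed in when it is done.

```bash
ls; mkdir -p pics; python3 - <<'E'
from station import ctrl, snapshot, sign_off
import cv2,numpy as np
s=ctrl.read_state();print(s['time'],s['position'],s['ee_rot'],s['width'])
for n in('top','side'):
    d=snapshot(n);cv2.imwrite(f'pics/{n}0.png',d['img'][:,:,::-1]);np.savez(f'{n}0.npz',**d)
E
```

```text
pics
station.py
0.0 [ 0.28049546 -0.55796171  0.23054576] [ 9.72998349e-01  2.30810959e-01 -1.61810016e-04 -6.98825261e-04] 0.0856271807134928
```

View pics/top0.png

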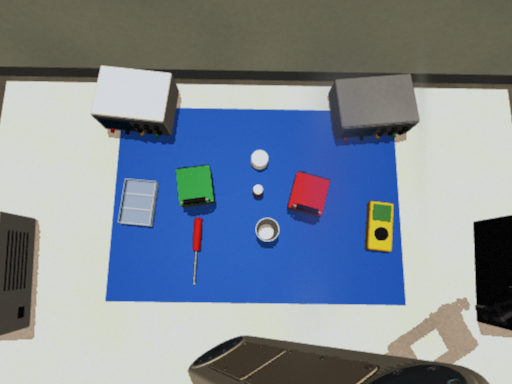

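View pics/side0.png

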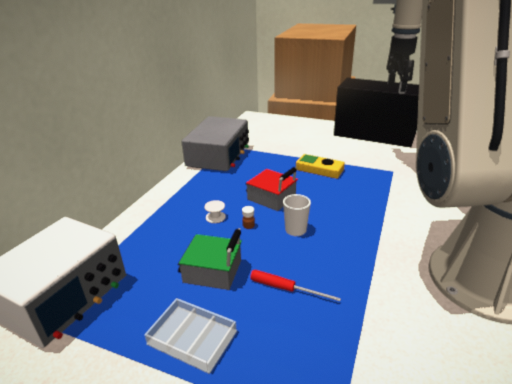

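Top view: green lid around (195,186) with the bar at its lower edge (~(195,201)). The screwdriver lies in front from (197,220) to (195,283), and the cup is at (267,230). I'll fit the lid's pose in both images.

```bash
cat > fit.py <<'E'
import cv2,numpy as np
from scipy.optimize import minimize
V=[]
for n in('top','side'):
    d=np.load(f'{n}0.npz');h=cv2.cvtColor(d['img'],cv2.COLOR_RGB2HSV)
    m=cv2.inRange(h,(50,120,50),(75,255,255))
    k,l,st,c=cv2.connectedComponentsWithStats(m);j=max(range(1,k),key=lambda i:st[i,4]+(0 if not(n=='top' and c[i][0]>300) else -1e6))
    if n=='side': print(st[1:],c[1:])
    V.append((d,(l==j).astype(np.uint8),c[j]));print(n,c[j],st[j])
def proj(d,P): return cv2.projectPoints(np.float64(P),d['rvec'],d['tvec'],d['intrinsics'],None)[0][:,0]
def box(a,b): return np.array([[x,y,z] for x in(a[0],b[0]) for y in(a[1],b[1]) for z in(a[2],b[2])])
def W(p,P):
    c,s=np.cos(p[2]),np.sin(p[2]);return P@np.array([[c,s,0],[-s,c,0],[0,0,1]])+[p[0],p[1],0]
S=4
def hull(d,P,shape):
    im=np.zeros((384*S,512*S),np.uint8);q=cv2.convexHull(np.float32((proj(d,P)+.5)*S))
    cv2.fillConvexPoly(im,np.int32(q),1);return im
def cost(p,per=False):
    r=[]
    for d,m,_ in V:
        a=hull(d,W(p,box((-.059,-.052,.056),(.055,.052,.061))),0)
        ig=hull(d,W(p,box((-.067,-.036,.06),(-.047,.036,.112))),0)
        a=cv2.resize(a.astype(np.float32),(512,384),interpolation=cv2.INTER_AREA);ig=cv2.resize(ig,(512,384),interpolation=cv2.INTER_AREA)>0
        ig=cv2.dilate(ig.astype(np.uint8),np.ones((3,3)))>0
        r.append((np.abs(a-m)*~ig).sum()/m.sum())
    return r if per else sum(r)
if __name__=='__main__':
    d,m,c=V[0];R=cv2.Rodrigues(d['rvec'])[0];C=-R.T@d['tvec'].ravel();ray=R.T@np.linalg.inv(d['intrinsics'])@[*c,1]
    X=C+ray*(.06-C[2])/ray[2];print('guess',X)
    best=min((minimize(cost,[X[0],X[1],y],method='Nelder-Mead',options=dict(initial_simplex=[[X[0],X[1],y],[X[0]+.01,X[1],y],[X[0],X[1]+.01,y],[X[0],X[1],y+.1]],xatol=1e-4,fatol=1e-5)) for y in(-.2,0,.1,.25)),key=lambda r:r.fun)
    p=best.x;print(p,best.fun,cost(p,True))
    for n,P in dict(bar=[[-.057,0,.101]],hinge=[[.055,0,.056]],button=[[-.005,0,.047]]).items(): print(n,W(p,np.array(P)))
    for px in((267,230),(197,221),(195,284),(189,219),(203,219)):
        ray=R.T@np.linalg.inv(d['intrinsics'])@[*px,1];print(px,C+ray*((.09 if px[0]==267 else .02)-C[2])/ray[2])
E
python3 fit.py
```

```text
top [194.59893048 183.03565062] [ 176  165   38   38 1122]
[[ 245  145    3    2    5]
 [ 302  155   15    7   67]
 [ 179  235   61   36 1386]
 [ 240  241    1    2    2]
 [ 111  282    7    6   33]] [[245.8        145.6       ]
 [308.95522388 158.43283582]
 [208.72655123 252.77417027]
 [240.         241.5       ]
 [114.12121212 284.3030303 ]]
side [208.72655123 252.77417027] [ 179  235   61   36 1386]
guess [0.59146739 0.18819459 0.06      ]
[0.58645584 0.18838881 0.14310129] 0.09712407690348868 [np.float64(0.043282085561497326), np.float64(0.053841991341991344)]
bar [[0.53003847 0.18025984 0.101     ]]
hinge [[0.64089365 0.19623254 0.056     ]]
button [[0.58150695 0.18767574 0.047     ]]
(267, 230) [ 0.45026182 -0.02945214  0.09      ]
(197, 221) [0.48102685 0.18196071 0.02      ]
(195, 284) [0.29350847 0.18014435 0.02      ]
(189, 219) [0.48685903 0.20676314 0.02      ]
(203, 219) [0.48743137 0.16379814 0.02      ]
```

```bash
cat > rel.py <<'E'
# python3 rel.py x z : target in the box frame (y=0), printed as a shift in tool axes
import sys,numpy as np
from scipy.spatial.transform import Rotation as R
from station import ctrl, snapshot, sign_off
p=[.58646,.18839];yaw=.1431
s=ctrl.read_state();r=R.from_quat(s['ee_rot'])
x,z=map(float,sys.argv[1:3]);u=np.array([np.cos(yaw),np.sin(yaw)])
t=np.array([*(p+x*u),z]);T=R.from_matrix(np.array([[u[0],u[1],0],[u[1],-u[0],0],[0,0,-1]]).T)
o=s['position']-np.array([*p,0])
print('t',s['time'],'box-frame x,y,z',(o[:2]@u).round(4),(o[1]*u[0]-o[0]*u[1]).round(4),o[2].round(4),'F',np.round(s['contact_force'],2))
print('shift',r.inv().apply(t-s['position']).round(4),'rot',(r.inv()*T).as_rotvec().round(4))
E
python3 rel.py -.125 .20
```

```text
t 0.1 box-frame x,y,z -0.4092 -0.6952 0.2306 F [-0.83 -0.43  0.19]
shift [ 0.49   -0.5691  0.0313] rot [-1.200e-03  2.000e-04  3.227e-01]
```

Request:
run_rows --offsets '[{"trans":[0.03,-0.036,0],"r":[0,0,0.04],"finger_gap":0},{"trans":[0.06,-0.072,0],"r":[0,0,0.08],"finger_gap":0},{"trans":[0.09,-0.108,0],"r":[0,0,0.12],"finger_gap":0},{"trans":[0.12,-0.144,0],"r":[0,0,0.16],"finger_gap":0},{"trans":[0.15,-0.18,0],"r":[0,0,0.2],"finger_gap":0},{"trans":[0.18,-0.216,0],"r":[0,0,0.24],"finger_gap":0},{"trans":[0.21,-0.252,0],"r":[0,0,0.28],"finger_gap":0},{"trans":[0.24,-0.28,0],"r":[0,0,0.3227],"finger_gap":0}]' --clamp_n 30

```text
time: 0.9
position: [0.3688, -0.1982, 0.2311]
ee_rot: [0.998, 0.071, -0.0, -0.0]
contact_force: [1.1, -0.9, 0.7]
width: 0.0001
finger_force: 0.0
```

```bash
python3 rel.py -.125 .20
```

```text
t 0.9 box-frame x,y,z -0.2706 -0.3516 0.2311 F [ 1.09 -0.87  0.68]
shift [ 0.145  -0.3518  0.0312] rot [-0.0005  0.0004 -0.0018]
```

Request:
run_rows --offsets '[{"trans":[0.019,-0.044,0],"finger_gap":0},{"trans":[0.038,-0.088,0],"finger_gap":0},{"trans":[0.057,-0.132,0],"finger_gap":0},{"trans":[0.076,-0.176,0],"finger_gap":0},{"trans":[0.095,-0.22,0],"finger_gap":0},{"trans":[0.114,-0.264,0.01],"finger_gap":0},{"trans":[0.133,-0.308,0.02],"finger_gap":0},{"trans":[0.145,-0.352,0.031],"finger_gap":0}]'

```text
time: 1.7
position: [0.4634, 0.171, 0.2]
ee_rot: [0.997, 0.072, 0.001, -0.0]
contact_force: [1.8, 0.6, -0.9]
width: -0.0001
finger_force: 0.0
```

Request:
run_rows --offsets '[{"trans":[0,0,0.04],"finger_gap":0},{"trans":[0,0,0.08],"finger_gap":0},{"trans":[0,0,0.105],"finger_gap":0},{"trans":[0,0,0.105],"finger_gap":0},{"trans":[0,0,0.105],"finger_gap":0}]'

```text
time: 2.2
position: [0.4626, 0.1686, 0.0955]
ee_rot: [0.997, 0.071, -0.0, 0.0]
contact_force: [-0.3, -1.1, -0.5]
width: 0.0001
finger_force: 0.0
```

```bash
python3 rel.py -.09 .095
python3 - <<'E'
from station import ctrl, snapshot, sign_off
import cv2
d=snapshot('side')['img'][180:330,130:330,::-1];w=snapshot('wrist')['img'][:,:,::-1]
cv2.imwrite('pics/s1.png',cv2.hconcat([cv2.resize(d,(400,300)),cv2.resize(w,(400,300))]))
E
```

```text
t 2.2 box-frame x,y,z -0.1254 -0.002 0.0955 F [-0.28 -1.11 -0.48]
shift [ 0.0354 -0.002   0.0004] rot [ 0.0002  0.001  -0.0001]
```

View pics/s1.png

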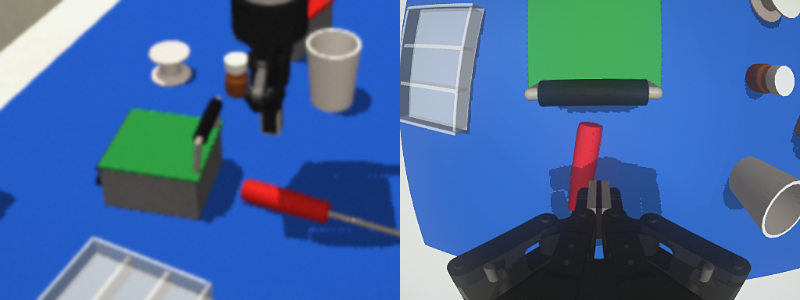

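The side crop shows the closed fingers standing clear in front of the bar. The wrist view shows the bar at (538–650,93), with the fingers centred on it at (598,185). Starting the push along the arc.

Request:
run_rows --offsets '[{"trans":[0.02,-0.002,0.004],"finger_gap":0},{"trans":[0.035,-0.002,0.005],"finger_gap":0},{"trans":[0.046,-0.002,0.005],"finger_gap":0},{"trans":[0.053,-0.002,0],"finger_gap":0},{"trans":[0.059,-0.002,-0.009],"finger_gap":0},{"trans":[0.065,-0.002,-0.019],"finger_gap":0},{"trans":[0.071,-0.002,-0.026],"finger_gap":0},{"trans":[0.076,-0.002,-0.034],"finger_gap":0}]'

```text
time: 3.1
position: [0.5383, 0.1816, 0.1304]
ee_rot: [0.997, 0.071, 0.0, -0.0]
contact_force: [-1.0, 1.3, 0.3]
width: -0.0
finger_force: 0.5
```

```bash
python3 rel.py -.05 .131
python3 - <<'E'
from station import ctrl, snapshot, sign_off
import cv2
d=snapshot('side')['img'][180:330,130:330,::-1];w=snapshot('wrist')['img'][:,:,::-1]
cv2.imwrite('pics/s2.png',cv2.hconcat([cv2.resize(d,(400,300)),cv2.resize(w,(400,300))]))
E
```

```text
t 3.1 box-frame x,y,z -0.0486 0.0001 0.1304 F [-0.98  1.33  0.29]
shift [-0.0014  0.0001 -0.0006] rot [-0.0002 -0.001  -0.    ]
```

View pics/s2.png

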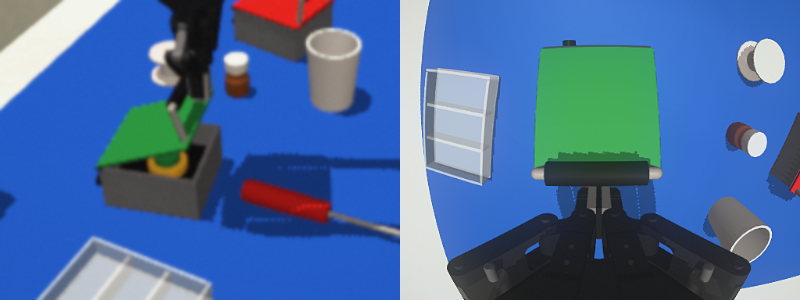

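The side crop shows the lid tilted up about 0.4 rad with the box still in place. In the wrist view the bar lies across the fingers at (596,173). Continuing.

Request:
run_rows --offsets '[{"trans":[0.008,0,-0.009],"finger_gap":0},{"trans":[0.018,0,-0.016],"finger_gap":0},{"trans":[0.028,0,-0.023],"finger_gap":0},{"trans":[0.039,0,-0.028],"finger_gap":0},{"trans":[0.051,0,-0.032],"finger_gap":0},{"trans":[0.062,0,-0.035],"finger_gap":0},{"trans":[0.074,0,-0.036],"finger_gap":0},{"trans":[0.086,0,-0.037],"finger_gap":0}]'

```text
time: 4.0
position: [0.6238, 0.1938, 0.1661]
ee_rot: [0.997, 0.071, -0.0, 0.0]
contact_force: [0.3, -0.3, -0.3]
width: -0.0001
finger_force: 0.2
```

```bash
python3 rel.py .061 .164
python3 - <<'E'
from station import ctrl, snapshot, sign_off
import cv2
d=snapshot('side')['img'][180:330,130:330,::-1];w=snapshot('wrist')['img'][:,:,::-1]
cv2.imwrite('pics/s3.png',cv2.hconcat([cv2.resize(d,(400,300)),cv2.resize(w,(400,300))]))
E
```

```text
t 4.0 box-frame x,y,z 0.0377 0.0 0.1661 F [ 0.29 -0.25 -0.28]
shift [0.0233 0.     0.0021] rot [ 0.0001  0.0002 -0.    ]
```

View pics/s3.png

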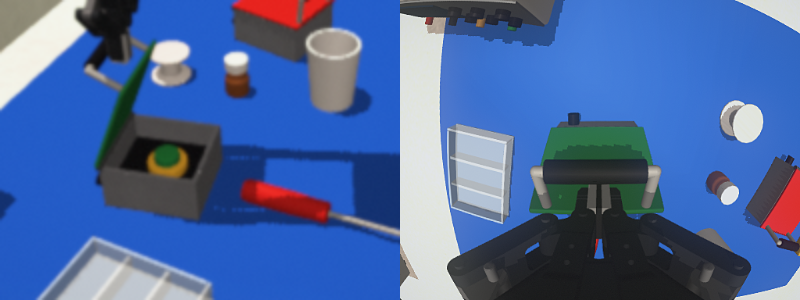

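The lid stands near 1.2 rad, with the box in place. In the wrist view the fingers are between the bar (596,172) and the plate edge (row ~210). Pushing past balance, then lifting straight out.

Request:
run_rows --offsets '[{"trans":[0.01,0,0.001],"finger_gap":0},{"trans":[0.02,0,0.002],"finger_gap":0},{"trans":[0.029,0,0.003],"finger_gap":0},{"trans":[0.036,0,0.004],"finger_gap":0},{"trans":[0.042,0,0.004],"finger_gap":0},{"trans":[0.044,0,-0.005],"finger_gap":0},{"trans":[0.044,0,-0.025],"finger_gap":0},{"trans":[0.044,0,-0.05],"finger_gap":0}]'

```text
time: 4.9
position: [0.6657, 0.1998, 0.2165]
ee_rot: [0.997, 0.071, -0.001, 0.0]
contact_force: [-0.0, 0.2, -0.6]
width: 0.0001
finger_force: 0.0
```

Request:
run_rows --offsets '[{"trans":[-0.005,0,-0.03],"finger_gap":0},{"trans":[-0.04,0,-0.035],"finger_gap":0},{"trans":[-0.08,0,-0.035],"finger_gap":0},{"trans":[-0.12,0,-0.035],"finger_gap":0},{"trans":[-0.152,0,-0.035],"finger_gap":0},{"trans":[-0.152,0,-0.035],"finger_gap":0}]'

```text
time: 5.5
position: [0.5122, 0.1776, 0.2521]
ee_rot: [0.997, 0.072, -0.001, 0.0]
contact_force: [1.1, -0.3, -0.6]
width: -0.0002
finger_force: 0.0
```

```bash
python3 rel.py -.005 .07
python3 - <<'E'
from station import ctrl, snapshot, sign_off
import cv2
d=snapshot('side')['img'][180:330,130:330,::-1];w=snapshot('wrist')['img'][:,:,::-1]
cv2.imwrite('pics/s4.png',cv2.hconcat([cv2.resize(d,(400,300)),cv2.resize(w,(400,300))]))
E
```

```text
t 5.5 box-frame x,y,z -0.075 -0.0 0.2521 F [ 1.07 -0.32 -0.64]
shift [ 0.0703 -0.      0.182 ] rot [0.0001 0.0015 0.0005]
```

View pics/s4.png

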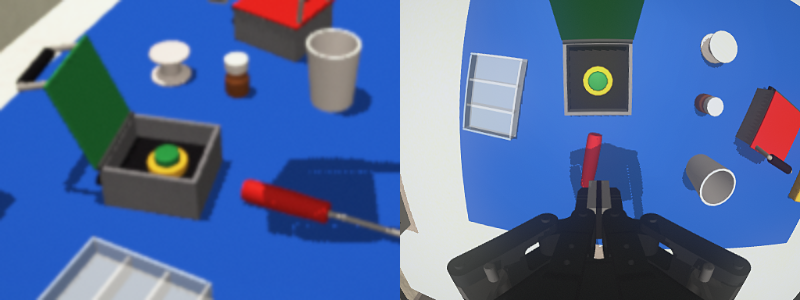

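The lid rests open on its stop and the button shows in the wrist view at (598,80). I'll check the button's position with the wrist camera.

```bash
python3 - <<'E'
from station import ctrl, snapshot, sign_off
import cv2,numpy as np
from scipy.spatial.transform import Rotation as R
s=ctrl.read_state();d=snapshot('wrist');h=cv2.cvtColor(d['img'],cv2.COLOR_RGB2HSV)
m=cv2.inRange(h,(50,100,50),(80,255,255));k,l,st,c=cv2.connectedComponentsWithStats(m)
K=d['intrinsics'];T=d['tool_from_camera'];r=R.from_quat(s['ee_rot'])
for i in range(1,k):
    if st[i,4]<60: continue
    v=(c[i]-K[:2,2])/K[0,0];t=np.hypot(*v);ray=np.array([*(v/t*np.sin(t)),np.cos(t)])
    o=r.apply(T[:3,3])+s['position'];q=r.apply(T[:3,:3]@ray);X=o+q*(.047-o[2])/q[2]
    print(st[i],c[i],X,r.inv().apply(X-s['position']))
E
python3 rel.py -.005 .07
```

```text
[191   0  18  53  76] [200.09210526  27.81578947] [0.66519356 0.26289999 0.047     ] [ 0.15918654 -0.06220013  0.20588917]
[ 198    0  115   52 5140] [255.43735409  24.07159533] [0.67680071 0.20013851 0.047     ] [0.16170443 0.00157596 0.20587511]
[241  93  25  24 461] [252.70932755 104.84164859] [0.58148932 0.18955485 0.047     ] [ 0.06585908 -0.00157134  0.20567818]
t 5.65 box-frame x,y,z -0.0704 0.0002 0.2523 F [-0.29  0.67 -0.62]
shift [0.065  0.0003 0.1824] rot [-0.0003 -0.0021  0.0002]
```

Request:
run_rows --offsets '[{"trans":[0.035,-0.001,0.01],"finger_gap":0},{"trans":[0.065,-0.001,0.04],"finger_gap":0},{"trans":[0.065,-0.001,0.085],"finger_gap":0},{"trans":[0.065,-0.001,0.13],"finger_gap":0},{"trans":[0.065,-0.001,0.17],"finger_gap":0},{"trans":[0.065,-0.001,0.192],"finger_gap":0},{"trans":[0.065,-0.001,0.192],"finger_gap":0}]'

```text
time: 6.35
position: [0.5788, 0.1879, 0.0555]
ee_rot: [0.997, 0.071, -0.003, 0.001]
contact_force: [-0.3, -0.7, 0.2]
width: -0.0002
finger_force: 0.0
```

```bash
python3 rel.py -.005 .041
```

```text
t 6.35 box-frame x,y,z -0.0077 0.0006 0.0555 F [-0.32 -0.71  0.25]
shift [0.0028 0.0006 0.0145] rot [ 0.001   0.0058 -0.0002]
```

Request:
run_rows --offsets '[{"finger_gap":0},{"finger_gap":0},{"trans":[0,0,0.004],"finger_gap":0},{"trans":[0,0,0.008],"finger_gap":0},{"trans":[0,0,0.011],"finger_gap":0},{"trans":[0,0,0.013],"finger_gap":0},{"trans":[0,0,0.015],"finger_gap":0},{"trans":[0,0,0.015],"finger_gap":0}]'

```text
time: 7.15
position: [0.58, 0.1886, 0.0442]
ee_rot: [0.997, 0.071, -0.0, 0.0]
contact_force: [-0.4, 0.0, 3.2]
width: 0.0001
finger_force: 1.5
```

```bash
python3 rel.py -.005 .041
```

```text
t 7.15 box-frame x,y,z -0.0063 0.0011 0.0442 F [-0.41  0.04  3.16]
shift [0.0013 0.0011 0.0032] rot [0.     0.0001 0.    ]
```

Request:
run_rows --offsets '[{"trans":[0,0,0.0015],"finger_gap":0},{"trans":[0,0,0.003],"finger_gap":0},{"trans":[0,0,0.004],"finger_gap":0},{"trans":[0,0,0.004],"finger_gap":0},{"trans":[0,0,0.004],"finger_gap":0}]'

```text
time: 7.65
position: [0.5801, 0.1886, 0.041]
ee_rot: [0.997, 0.071, 0.0, -0.0]
contact_force: [-3.6, -1.7, 11.3]
width: -0.0001
finger_force: 5.6
```

```bash
python3 rel.py -.005 .041
```

```text
t 7.65 box-frame x,y,z -0.0062 0.0011 0.041 F [-3.56 -1.69 11.33]
shift [0.0012 0.0011 0.    ] rot [-0.0001 -0.0002 -0.    ]
```

Fully down at 41 mm, with force at 11 N (past the 5 N spring). Releasing and retreating.

Request:
run_rows --offsets '[{"finger_gap":0},{"trans":[0,0,-0.006],"finger_gap":0},{"trans":[0,0,-0.015],"finger_gap":0},{"trans":[0,0,-0.05],"finger_gap":0},{"trans":[0,0,-0.1],"finger_gap":0},{"trans":[0,0,-0.15],"finger_gap":0},{"trans":[0,0,-0.19],"finger_gap":0},{"trans":[0,0,-0.19],"finger_gap":0}]'

```text
time: 8.45
position: [0.5832, 0.1896, 0.2371]
ee_rot: [0.997, 0.071, 0.005, -0.001]
contact_force: [0.7, -0.2, -0.5]
width: -0.0001
finger_force: 0.0
```

Request:
run_rows --offsets '[{"trans":[-0.04,0,0],"finger_gap":0},{"trans":[-0.08,0,0],"finger_gap":0},{"trans":[-0.1,0,0],"finger_gap":0},{"trans":[-0.1,0,0],"finger_gap":0},{"trans":[-0.1,0,0],"finger_gap":0}]'

```text
time: 8.95
position: [0.4816, 0.1745, 0.2304]
ee_rot: [0.997, 0.072, 0.001, -0.0]
contact_force: [0.4, -0.3, -0.1]
width: 0.0
finger_force: 0.0
```

```bash
python3 - <<'E'
from station import ctrl, snapshot, sign_off
import cv2
d=snapshot('side')['img'][150:330,90:330,::-1];w=snapshot('wrist')['img'][:,:,::-1]
cv2.imwrite('pics/s5.png',cv2.hconcat([cv2.resize(d,(400,300)),cv2.resize(w,(400,300))]))
E
```

```text
(no output)
```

View pics/s5.png

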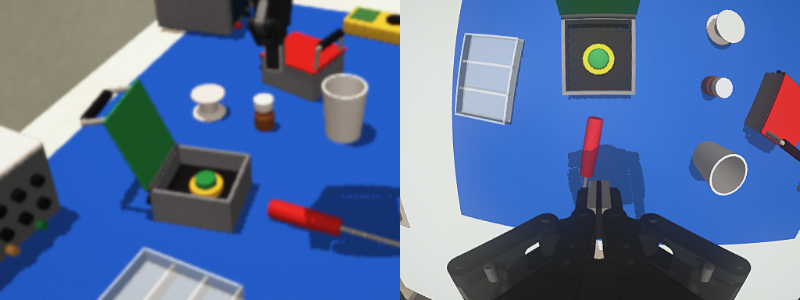

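The lid is open on its stop, the button at (598,59) is back up, and everything else is undisturbed.

```bash
python3 -c "from station import ctrl, snapshot, sign_off;print(sign_off())"
```

```text
the job is handed in; nothing more can be done
None
```

I flipped the green lid open and it rests on its stop; I then pressed the green button fully down, it sprang back, and I handed the job in with no verdict shown.

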